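# Wind up the jewellery display riser

### The arm

A 7-joint arm with a two-finger parallel gripper is mounted at the origin on the work surface. World frame = base frame: x ahead of the robot, y to its left, z up, the work surface at z = 0. Lengths are in mm, angles in rad, forces in N, time in s.
With the tool pointing down it reaches from about 400 to 850 mm from the base axis. Payload 4.4 kg.
Tool frame: the origin (TCP) lies at the very end of the fingers, on their centre line; the grasp point (between the pads) lies 19 mm behind it; z points along the fingers, y is the line along which they close (so a half turn about z gives the same grasp; the last joint's range is limited). The gripper opens to 94 mm and grips with 3 to 60 N. Pads are 16 mm wide; open, the fingers measure 119 mm over their backs; the gripper's body (75 mm by 177 mm) begins 78 mm behind the grasp point.
Start: joints at [1.109, 0.628, 0.038, 1.517, -0.027, 0.996, -0.02], TCP at [250.634, -599.75, 205.478] pointing down, gripper open.
Joint ranges: [-3.06, 3.06], [-0.37, 2.12], [-1.25, 1.32], [0.18, 2.47], [-1.1, 4.24], [0.23, 1.98], [-2.94, 2.94]. Speed limits (rad/s): [2.57, 2.57, 3.14, 3.14, 3.14, 3.14, 3.14].

### API

Orientations are given as a unit quaternion [w, x, y, z].
In Python, from rig import * gives the robot as it stands.
- The arm moves only by the tool servo_tool, never from a script. Its argument "motion" is a list of rows, each an object with "translation": the shift along the tool's x, y, z in cm, a list of three; "turn": the turn, a rotation vector about the tool's x, y, z in degrees, a list of three; "hand": the finger opening in cm, from 0 to 9.4. A call has 1 to 10 rows; each row is the pose to reach, as a shift and turn from the pose commanded when the call began, along the tool's axes at that moment; what a row does not reach only later rows make up. A row lasts 1/10 s, in which the tool goes at most 50 mm and 8.59 degrees, less where a joint would pass 70% of its speed; a pose out of reach is approached as far as the arm can. A call with a gripper value outside its range is refused whole. The fingers move at their own pace and stop on an object; "grip_force" is the grip in N (left out, the last holds). Time passes only in rows, so rows that repeat a pose let the fingers close. It gives the time, the measured TCP pose, the force, the opening and the grip force at its end, in the units of the state.
- sense(): the state, without advancing time (a new reading comes with each control period).
- camera(name): name is "side" or "top"; returns a dict with "img" (400x640x3 uint8, red, green, blue), "mtx" (3x3 intrinsics, pixels), "pose" (4x4, takes a point from camera to world coordinates). Camera axes: x right, y down, z forward; pixel columns grow to the right and rows downward; lengths in mm; the calibration is good to about 2 mm. A picture is of the moment at which its call begins. There is no depth.
- job_done(): hands the job in; it is judged then, once.
Trained networks look in a picture, given as the dict that the camera call returned (one of the last four; its "shot" number tells which), for a name from the list of things; names that differ only in an ending like _2 or _b are one class to them, and where a whole thing is asked for, a point or a joint stands for the part that bears it (a point fixed in the world has none). Each returns a list of dicts, best first, with "conf" (0 to 1); they miss things now and then, are a little off and sometimes report something else, mostly with a low value. They report only what shows in the picture. A call takes as long as a camera call. They do not tell look-alikes from the thing itself.
- silhouettes(picture, name): "pixels" (400x640 bool, what is visible of it) and "uv" ([column, row] in pixels, amid what is visible of it).
The state is a dict: "time": time; "joint_positions": joint angles; "joint_velocities": joint speeds; "tau": joint torques, N m; "ee_pos": TCP position; "tcp_rot": TCP orientation; "wrist_force": force on the tool from outside, world axes, zero at the start; "wrist_torque": the same for the moment, N m; "finger_gap": finger opening in mm; "grasp_force": force on a finger pad.
Only numpy, scipy, OpenCV 4.12 (cv2) and the standard library are available. Lean on these libraries where they do the work, as an engineer would, in place of code of your own. Each camera call takes 0.05 s, during which the arm holds its last target. There are 200 camera calls.

### The job

Fit the loose steel crank all the way down onto the square shaft of the jewellery display riser and wind it round clockwise (seen from above) until the brass display plate has come fully up to its stop. Go by feel: do not force the crank onto the shaft and do not strain it against the stop. Leave the crank seated on the shaft, and leave the other things on the table where they are.

Things in the scene. Friction and masses are not known exactly. Their poses are not given: they have to be found in the camera images.
- crank: Loose dark-steel crank, 0.2 to 0.33 kg, socket down. Origin: centre of the hub's underside, on the socket axis; z up, x along the arm to the grip. Hub 36 mm square, 24 mm high, with a 16 mm square socket from below, in line with x and y, 2 mm chamfer at its mouth. Flat arm 22 mm wide at z = 24 to 32 mm, x = -36 to +72 mm; counterweight disc 24 mm across at x = -26, up to z = 44 mm.
- crank_boss (a point): Middle of the boss on the arm over the hub, to hold the crank by: on the socket axis, 47 mm above the hub's underside. The boss is 24 mm along the crank's x, 22 mm along its y, and stands 32 to 62 mm above the hub's underside. Same axes as the crank.
- crank_grip (a point): Middle of the upright wooden winding grip, 60 mm from the socket axis, 55 mm above the hub's underside; the grip is 18 to 20 mm across, from 33 to 75 mm above the hub's underside, and spins freely on its pin. Pushing it against a stop with over 15 N, or pressing the hub on the shaft with over 15 N before it has dropped on, counts as forcing.
- riser: Display riser, fixed to the table: dark wooden base 300 x 150 x 50 mm; origin under the base on the shaft's axis. It reaches from x = -45 to +255 mm, y = -75 to +75 mm. On it, 100 to 240 mm along x, a brass plate 140 mm square with four small pink jewellery boxes, their tops 86 mm above the table when down, 116 mm when up.
- shaft_foot (a point): Foot of the upright steel shaft, on its axis, at the base's top, 50 mm above the table; riser's axes. Shaft 14 mm square up to 14 mm above here, then a pointed round pilot (13 mm narrowing to 5 mm) up to 21 mm. A seated crank's underside is at this level. The square starts at any angle, not measured. Takes 0.15 N m to turn (2.5 N at the grip), stays where left; hard stops at both ends.
- plate (a joint): Height of the display plate: 0 m at the bottom, 0.030 m at the upper stop; it starts between 0 and 0.005 m. The shaft raises it by 15 mm a turn, clockwise seen from above.
- box_square: Open pink jewellery box, 80 mm square, 34 mm high; a bystander, loose; origin under its centre.
- box_small: Open pink jewellery box, 60 mm square, 34 mm high; a bystander, loose; origin under its centre.
- candle: Closed white candle jar, 72 mm across, 85 mm high; a bystander, loose; origin under its centre.
- booklets: Stack of booklets, 120 x 90 x 18 mm; a bystander, loose; origin under its centre.
- earring_stand: Slender brass T-shaped earring stand, round foot 90 mm across, 170 mm tall; a bystander, loose; origin under its centre.
- bangle: Brass bangle lying flat, 72 mm across, 10 mm high; a bystander, loose; origin under its centre.
- ring_dish: White ceramic dish, 90 mm across, 25 mm high; a bystander, loose; origin under its centre.
Things that resemble listed ones, but are neither listed nor needed, are in the scene too. Of the things shaped like the crank, the steel one is meant.

How it is judged (in metres and radians):
On the way, in this order (a step that is already met when the one before it is completed fails the run):
1. the crank is seated fully down on the square shaft, the plate still low (z of crank in the frame of shaft_foot below 0.005 m and horizontal distance between crank and shaft_foot below 0.004 m and angle between crank's own z axis and vertical below 0.1 rad and value of joint plate below 0.012 m), for 0.2 s.
2. the plate is wound up to its stop with the crank on the shaft (z of crank in the frame of shaft_foot below 0.005 m and horizontal distance between crank and shaft_foot below 0.004 m and angle between crank's own z axis and vertical below 0.1 rad and value of joint plate above 0.0285 m), for 0.1 s.
At the end, for the whole second after the job is handed in: The plate stands within 1.5 mm of its upper stop; the crank sits on the shaft, its hub within 5 mm of the base's top, within 4 mm of the shaft's axis and within 0.1 rad of upright, at rest (all of step 2 and linear speed of crank below 0.02 m/s); the robot touches nothing.
It fails at once if the crank is pressed on the shaft or riser with over 40 N of contact force while it is not yet on the square (contact force between crank and riser above 40 N and z of crank in the frame of shaft_foot above 0.011 m).
It fails at once if the crank is strained against the shaft: over 150 N of contact force in the socket, as from some 15 N or more at the grip against a stop (contact force between crank and riser above 150 N).
It fails at once if a bystander is shifted by more than 15 mm (distance of any of box_square, box_small, candle, booklets, earring_stand, bangle, ring_dish from where it was at the start of the episode above 0.015 m).
It also fails if it takes over 72 s, if anything falls off the work surface, if the arm or the gripper's body presses on something with over 40 N, if the wrist force passes 120 N, or if a joint passes its speed limit or range.

## Working session

There is one attempt and no reset: what is moved stays moved. The work goes in short steps, Python scripts to look and compute and a tool call to move; the robot and the scene stay as the last step left them, time stands still between calls to the robot, and variables do not carry over. Pictures are saved under pics/ and viewed, at most 10 in all, crops included, and the job is handed in when it is done.

Besides the shell and the picture viewer there is one more tool, called after ">>>" as name(argument=value, ...) on one line, values as JSON. servo_tool: Moves the arm, as the interface text tells. Its arguments: {"type":"object","properties":{"motion":{"type":"array","items":{"type":"object","properties":{"translation":{"type":"array","items":{"type":"number"}},"turn":{"type":"array","items":{"type":"number"}},"hand":{"type":"number"}}}},"grip_force":{"type":"number"}},"required":["motion"]}

```bash
mkdir -p pics
cat > h.py <<'E'
from rig import *
import numpy as np, cv2
def save(p,n): cv2.imwrite('pics/'+n+'.png',cv2.cvtColor(p['img'],cv2.COLOR_RGB2BGR))
def ray(p,uv,z):
    d=np.linalg.inv(p['mtx'])@np.array([uv[0],uv[1],1.]); T=p['pose']; d=T[:3,:3]@d; o=T[:3,3]
    return o+d*(z-o[2])/d[2]
def proj(p,P):
    T=np.linalg.inv(p['pose']); q=T[:3,:3]@np.array(P,float)+T[:3,3]; q=p['mtx']@q; return q[:2]/q[2]
E
python3 - <<'E'
from h import *
s=sense(); print(s['time'],s['ee_pos'],s['tcp_rot'],s['wrist_force'])
for n in('top','side'):
    p=camera(n); save(p,n+'0'); print(n,p['pose'].round(3).tolist(),p['mtx'].round(1).tolist())
    for k in('crank','crank_boss','crank_grip','riser','plate','candle','earring_stand','box_square','box_small','booklets','bangle','ring_dish'):
        print(k,[(round(d['conf'],2),np.round(d['uv']).tolist(),int(d['pixels'].sum())) for d in silhouettes(p,k)[:3]])
E
```

```text
0.0 [ 250.38312628 -599.14128079  204.57146362] [-9.00108102e-04  9.80485210e-01  1.96590713e-01 -1.86791505e-04] [-0.17985792 -0.66446773 -0.05099493]
top [[-0.013, -0.996, 0.092, 471.364], [-0.999, 0.016, 0.033, -5.464], [-0.034, -0.092, -0.995, 1129.088], [0.0, 0.0, 0.0, 1.0]] [[412.6, 0.0, 319.4], [0.0, 412.6, 205.4], [0.0, 0.0, 1.0]]
crank [(0.8, [266.0, 235.0], 463), (0.8, [311.0, 210.0], 397), (0.75, [277.0, 288.0], 406)]
crank_boss [(0.93, [268.0, 233.0], 410), (0.81, [276.0, 287.0], 456), (0.64, [312.0, 209.0], 370)]
crank_grip [(0.71, [269.0, 233.0], 478), (0.7, [310.0, 206.0], 354), (0.7, [280.0, 290.0], 442)]
riser [(0.96, [402.0, 177.0], 6545), (0.19, [271.0, 232.0], 453)]
plate [(0.91, [407.0, 156.0], 2917), (0.61, [179.0, 204.0], 1007)]
candle [(0.96, [234.0, 145.0], 714), (0.6, [269.0, 236.0], 429), (0.19, [216.0, 199.0], 203)]
earring_stand [(0.76, [181.0, 205.0], 979)]
box_square [(0.98, [279.0, 168.0], 957)]
box_small [(0.83, [200.0, 251.0], 608)]
booklets [(0.89, [470.0, 267.0], 1664)]
bangle [(0.5, [219.0, 184.0], 182)]
ring_dish [(0.78, [481.0, 201.0], 911), (0.
[... 251 characters left out ...]
 [(0.81, [310.0, 247.0], 706), (0.68, [310.0, 216.0], 524), (0.64, [367.0, 259.0], 391)]
crank_boss [(0.92, [364.0, 257.0], 421), (0.87, [310.0, 214.0], 507), (0.56, [310.0, 247.0], 722)]
crank_grip [(0.81, [365.0, 255.0], 401), (0.74, [310.0, 249.0], 639), (0.67, [310.0, 217.0], 513)]
riser [(0.74, [325.0, 175.0], 3675)]
plate [(0.9, [310.0, 162.0], 1205)]
candle [(0.69, [206.0, 238.0], 914)]
earring_stand [(0.82, [225.0, 299.0], 1481)]
box_square [(0.72, [254.0, 229.0], 835), (0.64, [327.0, 174.0], 3674)]
box_small [(0.72, [284.0, 305.0], 919)]
booklets []
bangle [(0.79, [245.0, 265.0], 244), (0.18, [326.0, 174.0], 3699)]
ring_dish [(0.77, [370.0, 156.0], 253), (0.17, [412.0, 175.0], 689)]
```

Run:
```python
import cv2
a=cv2.imread('pics/top0.png')[90:330,150:550]; cv2.imwrite('pics/top0c.png',cv2.resize(a,None,fx=2,fy=2,interpolation=3))
a=cv2.imread('pics/side0.png')[110:340,170:470]; cv2.imwrite('pics/side0c.png',cv2.resize(a,None,fx=2.5,fy=2.5,interpolation=3))
```

```text
(no output)
```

View pics/top0c.png

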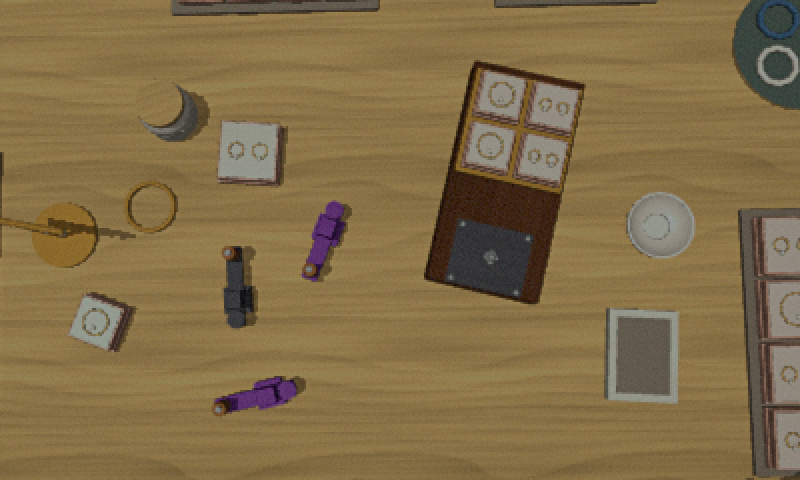

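View pics/side0c.png

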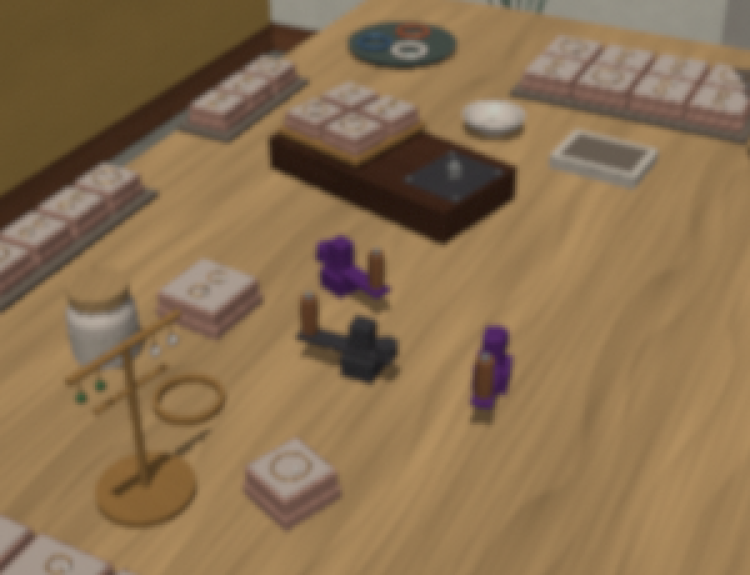

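The top view shows the dark steel crank with its boss near (269,235) and grip near (266,217), both full-picture pixels. The shaft is near (395,218), and the purple cranks are look-alikes. I'll zoom in on both.

Run:
```python
from h import *
a=cv2.imread('pics/top0.png');b=cv2.imread('pics/side0.png')
c=lambda i,u,v:cv2.resize(i[v-24:v+24,u-32:u+32],(384,288),interpolation=cv2.INTER_CUBIC)
cv2.imwrite('pics/z0.png',np.vstack([np.hstack([c(a,268,232),c(a,395,218)]),np.hstack([c(b,310,246),c(b,352,176)])]))
```

```text
(no output)
```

View pics/z0.png

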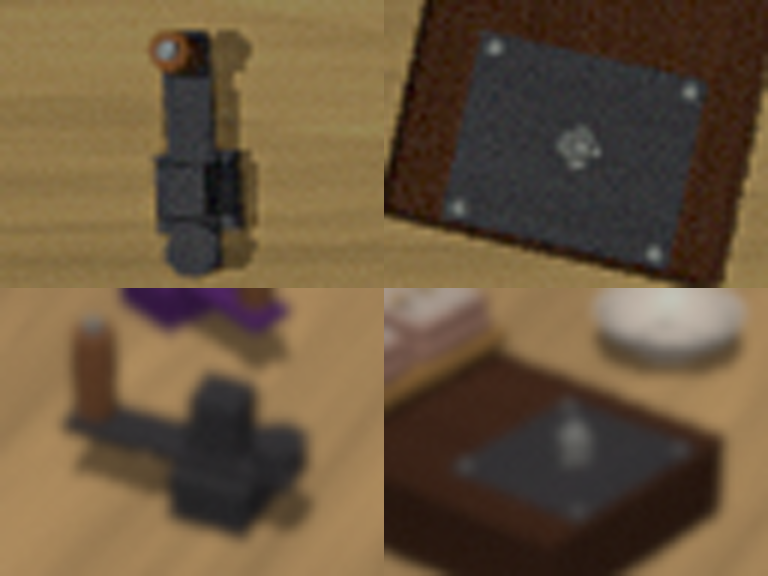

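The zoom shows, in full-picture pixels, the steel crank in the top view: grip top (264.0,216.3), boss top (266.7,239.7), disc (268,249.3). In the side view its grip top is (293.5,227.7) and boss top about (315.5,238.3). The shaft is at (395.3,218.5) in the top view and (351.8,177) in the side view.

Run:
```python
from h import *
from scipy.optimize import least_squares as ls
t=camera('top');s=camera('side')
obs=[(t,(264,216.3),(60,0,77)),(t,(266.7,239.7),(0,0,62)),(t,(268,249.3),(-26,0,44)),(s,(293.5,227.7),(60,0,77)),(s,(315.5,238.3),(0,0,62))]
def f(q,o=obs):
    c,d=np.cos(q[2]),np.sin(q[2])
    return np.concatenate([proj(p,(q[0]+c*m[0]-d*m[1],q[1]+d*m[0]+c*m[1],m[2]))-uv for p,uv,m in o])
r=ls(f,[450,130,0],x_scale=[10,10,.1]); print('crank',r.x[:2],np.degrees(r.x[2]),r.fun.round(1))
for p,uv,m in obs: print(ray(p,uv,m[2]).round(1))
for z in(50,64,71): print('shaft',z,ray(t,(395.3,218.5),z).round(1),ray(s,(351.8,177),z).round(1))
print('plate centre',ray(t,(394.7,219),51).round(1))
a=[ray(t,(363+u/6,194+v/6),51)[:2] for u,v in((111,47),(306,92),(270,254),(74,207))]; print(np.round(a,1))
q=sense(); print(q['joint_positions'])
```

```text
crank [482.82899366 168.91186403] 3.938340396924004 [-0.3  0.1 -0.5  0.2  0.1  0.5 -0.1 -0.7 -0.3 -1. ]
[543.  172.2  77. ]
[483.2 167.7  62. ]
[458.2 167.3  44. ]
[541.  175.6  77. ]
[480.1 172.4  62. ]
shaft 50 [ 533.8 -166.9   50. ] [ 537.5 -178.4   50. ]
shaft 64 [ 533.  -164.8   64. ] [ 527.5 -154.9   64. ]
shaft 71 [ 532.6 -163.8   71. ] [ 522.4 -143.2   71. ]
plate centre [ 532.5 -165.2   51. ]
[[ 577.9 -132.2]
 [ 556.9 -215.8]
 [ 487.1 -198. ]
 [ 508.5 -114.4]]
[ 1.10919571  0.62839494  0.03853067  1.51739676 -0.0269947   0.99628086
 -0.01999151]
```

>>> servo_tool(motion=[{"translation":[34.6,-23.4,0],"turn":[0,0,-80],"hand":5},{"translation":[34.6,-23.4,0],"turn":[0,0,-80],"hand":5},{"translation":[34.6,-23.4,0],"turn":[0,0,-80],"hand":5},{"translation":[34.6,-23.4,0],"turn":[0,0,-80],"hand":5},{"translation":[34.6,-23.4,0],"turn":[0,0,-80],"hand":5},{"translation":[34.6,-23.4,0],"turn":[0,0,-80],"hand":5},{"translation":[34.6,-23.4,0],"turn":[0,0,-80],"hand":5},{"translation":[34.6,-23.4,0],"turn":[0,0,-80],"hand":5},{"translation":[34.6,-23.4,0],"turn":[0,0,-80],"hand":5},{"translation":[34.6,-23.4,0],"turn":[0,0,-80],"hand":5}], grip_force=25)

```text
time: 2.4
ee_pos: [482.2, -246.3, 205.9]
tcp_rot: [0.0, 0.62, 0.784, 0.001]
wrist_force: [0.0, 0.5, 0.5]
finger_gap: 50.2
grasp_force: 0.0
```

```bash
cat >> h.py <<'E'
from scipy.spatial.transform import Rotation as Ro
def st():
    s=sense(); w,x,y,z=s['tcp_rot']; R=Ro.from_quat([x,y,z,w]).as_matrix()
    ty=np.degrees(np.arctan2(R[1,1],R[0,1]))
    print('t',round(s['time'],2),'p',np.round(s['ee_pos'],1),'ty',round(ty,1),'tilt',np.round(R[:2,2],3),'J7',round(np.degrees(s['joint_positions'][6]),1),'F',np.round(s['wrist_force'],1),'T',np.round(s['wrist_torque'],2),'gap',np.round(s['finger_gap'],1),'g',np.round(s['grasp_force'],1)); return s,R,ty
def go(P,ty=None):
    s,R,t=st(); d=R.T@(np.array(P,float)-s['ee_pos'])/10
    print('translation cm',d.round(2),'turn z',None if ty is None else round((t-ty+180)%360-180,1))
E
python3 -c "
from h import *
go((483,169,120),94)"
```

```text
t 2.4 p [ 482.2 -246.3  205.9] ty 13.3 tilt [0.002 0.002] J7 24.8 F [0.  0.5 0.5] T [-0.1   0.03  0.01] gap 50.2 g 0.0
translation cm [40.39  9.62  8.66] turn z -80.7
```

>>> servo_tool(motion=[{"translation":[40.4,9.6,8],"turn":[0,0,-80.7],"hand":5},{"translation":[40.4,9.6,8],"turn":[0,0,-80.7],"hand":5},{"translation":[40.4,9.6,8],"turn":[0,0,-80.7],"hand":5},{"translation":[40.4,9.6,8],"turn":[0,0,-80.7],"hand":5},{"translation":[40.4,9.6,8],"turn":[0,0,-80.7],"hand":5},{"translation":[40.4,9.6,8],"turn":[0,0,-80.7],"hand":5},{"translation":[40.4,9.6,8],"turn":[0,0,-80.7],"hand":5},{"translation":[40.4,9.6,8],"turn":[0,0,-80.7],"hand":5},{"translation":[40.4,9.6,8],"turn":[0,0,-80.7],"hand":5},{"translation":[40.4,9.6,8],"turn":[0,0,-80.7],"hand":5}])

```text
time: 3.4
ee_pos: [484.1, 169.9, 125.4]
tcp_rot: [0.0, -0.035, 0.999, 0.002]
wrist_force: [-0.1, -0.9, -0.1]
finger_gap: 50.3
grasp_force: 0.0
```

Run:
```python
from h import *
go((483,169,30),94)
s=camera('side');save(s,'s1');t=camera('top');save(t,'t1')
c=lambda i,u,v:cv2.resize(i['img'][v-36:v+36,u-48:u+48,::-1],(384,288),interpolation=cv2.INTER_CUBIC)
cv2.imwrite('pics/z1.png',np.hstack([c(t,268,232),c(s,310,236)]))
```

```text
t 3.4 p [484.1 169.9 125.4] ty 94.0 tilt [0.    0.004] J7 38.6 F [-0.1 -0.9 -0.1] T [ 0.03 -0.02  0.01] gap 50.3 g 0.0
translation cm [ 0.12 -0.12  9.54] turn z -0.0
```

View pics/z1.png

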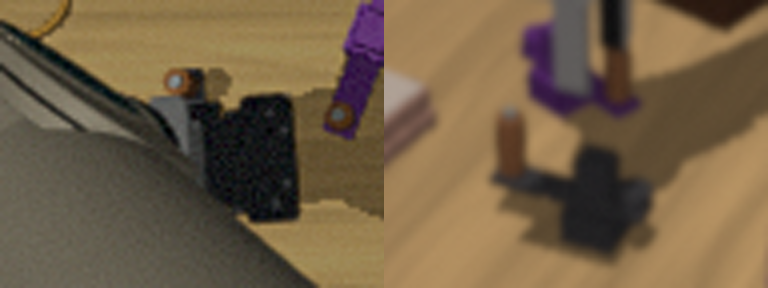

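The open fingers stand over the crank. Next I descend and close.

>>> servo_tool(motion=[{"translation":[0.1,-0.1,3],"turn":[0,0,0],"hand":5},{"translation":[0.1,-0.1,6],"turn":[0,0,0],"hand":5},{"translation":[0.1,-0.1,8],"turn":[0,0,0],"hand":5},{"translation":[0.1,-0.1,9.5],"turn":[0,0,0],"hand":5},{"translation":[0.1,-0.1,9.5],"turn":[0,0,0],"hand":5},{"translation":[0.1,-0.1,9.5],"turn":[0,0,0],"hand":1.8},{"translation":[0.1,-0.1,9.5],"turn":[0,0,0],"hand":1.8},{"translation":[0.1,-0.1,9.5],"turn":[0,0,0],"hand":1.8},{"translation":[0.1,-0.1,9.5],"turn":[0,0,0],"hand":1.8},{"translation":[0.1,-0.1,9.5],"turn":[0,0,0],"hand":1.8}], grip_force=25)

```text
time: 4.5
ee_pos: [484.8, 166.2, 31.8]
tcp_rot: [0.002, -0.03, 1.0, 0.002]
wrist_force: [-0.9, 4.6, 6.0]
finger_gap: 21.7
grasp_force: 25.0
```

Run:
```python
from h import *
go((482,168,180),94)
```

```text
t 4.5 p [484.8 166.2  31.8] ty 93.4 tilt [0.003 0.004] J7 30.2 F [-0.9  4.6  6. ] T [1.16 0.01 0.  ] gap 21.7 g 25.0
translation cm [  0.22   0.25 -14.82] turn z -0.6
```

>>> servo_tool(motion=[{"translation":[0,0,-3],"turn":[0,0,0],"hand":1.8},{"translation":[0,0,-7],"turn":[0,0,0],"hand":1.8},{"translation":[0,0,-11],"turn":[0,0,0],"hand":1.8},{"translation":[0,0,-13],"turn":[0,0,0],"hand":1.8},{"translation":[0,0,-13],"turn":[0,0,0],"hand":1.8}])

```text
time: 5.0
ee_pos: [485.2, 163.4, 162.8]
tcp_rot: [0.002, -0.029, 1.0, -0.0]
wrist_force: [-0.0, 0.2, -3.3]
finger_gap: 21.9
grasp_force: 25.0
```

Run:
```python
from h import *
go((532,-165,160),94)
```

```text
t 5.0 p [485.2 163.4 162.8] ty 93.3 tilt [0.005 0.   ] J7 41.1 F [-0.   0.2 -3.3] T [ 0.02 -0.16  0.03] gap 21.9 g 25.0
translation cm [ -2.78 -33.05   0.3 ] turn z -0.7
```

>>> servo_tool(motion=[{"translation":[-2.8,-33,0],"turn":[0,0,0],"hand":1.8},{"translation":[-2.8,-33,0],"turn":[0,0,0],"hand":1.8},{"translation":[-2.8,-33,0],"turn":[0,0,0],"hand":1.8},{"translation":[-2.8,-33,0],"turn":[0,0,0],"hand":1.8},{"translation":[-2.8,-33,0],"turn":[0,0,0],"hand":1.8},{"translation":[-2.8,-33,0],"turn":[0,0,0],"hand":1.8},{"translation":[-2.8,-33,0],"turn":[0,0,0],"hand":1.8},{"translation":[-2.8,-33,0],"turn":[0,0,0],"hand":1.8},{"translation":[-2.8,-33,0],"turn":[0,0,0],"hand":1.8},{"translation":[-2.8,-33,0],"turn":[0,0,0],"hand":1.8}])

```text
time: 6.0
ee_pos: [530.2, -162.4, 159.5]
tcp_rot: [-0.001, -0.03, 1.0, 0.001]
wrist_force: [0.6, 0.8, -2.8]
finger_gap: 21.7
grasp_force: 25.0
```

Run:
```python
from h import *
go((532,-165,110),94)
s=camera('side');save(s,'s2');t=camera('top');save(t,'t2')
st()
c=lambda i,u,v:cv2.resize(i['img'][v-36:v+36,u-48:u+48,::-1],(384,288),interpolation=cv2.INTER_CUBIC)
cv2.imwrite('pics/z2.png',np.hstack([c(t,395,218),c(s,350,150)]))
```

```text
t 6.0 p [ 530.2 -162.4  159.5] ty 93.5 tilt [-0.002  0.001] J7 77.2 F [ 0.6  0.8 -2.8] T [ 0.1  -0.09 -0.  ] gap 21.7 g 25.0
translation cm [-0.17 -0.28  4.95] turn z -0.5
t 6.1 p [ 530.8 -162.3  160.2] ty 93.5 tilt [-0.001  0.001] J7 77.2 F [-0.4 -0.4 -2.9] T [ 0.07 -0.12 -0.06] gap 21.6 g 25.0
```

View pics/z2.png

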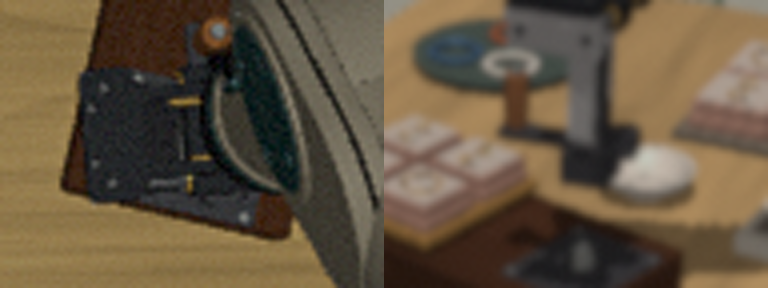

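The crank hangs level in the fingers with its grip top at (401,190) in the top view and (334.8,133.5) in the side view. The shaft shows below the hub. I'll compute the offset of the socket from the TCP.

Run:
```python
from h import *
t=camera('top');s=camera('side'); q,R,ty=st(); z=q['ee_pos'][2]-30+76
a=ray(t,(401,190),z);b=ray(s,(334.8,133.5),z);print(a.round(1),b.round(1))
e=np.radians(ty-90)
for g in(a,b): print('axis',(g[:2]-60*np.array([np.cos(e),np.sin(e)])).round(1))
```

```text
t 6.2 p [ 531.1 -162.7  160.5] ty 93.5 tilt [-0.  0.] J7 77.3 F [-0.1 -0.1 -2.6] T [ 0.06 -0.14  0.03] gap 22.1 g 25.0
[ 588.4 -158.1  206.5] [ 576.4 -133.5  206.5]
axis [ 528.6 -161.8]
axis [ 516.5 -137.2]
```

>>> servo_tool(motion=[{"translation":[-0.3,-0.25,3],"turn":[0,0,0],"hand":1.8},{"translation":[-0.3,-0.25,5],"turn":[0,0,0],"hand":1.8},{"translation":[-0.3,-0.25,5.5],"turn":[0,0,0],"hand":1.8},{"translation":[-0.3,-0.25,5.5],"turn":[0,0,0],"hand":1.8},{"translation":[-0.3,-0.25,5.5],"turn":[0,0,0],"hand":1.8}])

```text
time: 6.7
ee_pos: [535.1, -166.0, 106.4]
tcp_rot: [0.001, -0.03, 1.0, -0.0]
wrist_force: [0.6, -0.3, -2.9]
finger_gap: 21.6
grasp_force: 25.0
```

Run:
```python
from h import *
go((534.3,-165,98))
```

```text
t 6.7 p [ 535.1 -166.   106.4] ty 93.4 tilt [ 0.002 -0.   ] J7 73.9 F [ 0.6 -0.3 -2.9] T [ 0.05 -0.19  0.02] gap 21.6 g 25.0
translation cm [0.07 0.1  0.84] turn z None
```

>>> servo_tool(motion=[{"translation":[0,0,0.2],"turn":[0,0,0],"hand":1.8},{"translation":[0,0,0.4],"turn":[0,0,0],"hand":1.8},{"translation":[0,0,0.5],"turn":[0,0,0],"hand":1.8},{"translation":[0,0,0.5],"turn":[0,0,0],"hand":1.8}])

```text
time: 7.1
ee_pos: [534.2, -166.5, 100.5]
tcp_rot: [-0.0, -0.029, 1.0, -0.0]
wrist_force: [0.4, 0.5, -2.1]
finger_gap: 21.6
grasp_force: 25.0
```

>>> servo_tool(motion=[{"translation":[0,0.1,0.2],"turn":[0,0,0],"hand":1.8},{"translation":[0,0.1,0.3],"turn":[0,0,0],"hand":1.8},{"translation":[0,0.1,0.4],"turn":[0,0,0],"hand":1.8},{"translation":[0,0.1,0.4],"turn":[0,0,0],"hand":1.8}])

```text
time: 7.5
ee_pos: [534.1, -165.4, 96.3]
tcp_rot: [-0.0, -0.029, 1.0, 0.0]
wrist_force: [-0.5, -0.0, -2.5]
finger_gap: 21.7
grasp_force: 25.0
```

>>> servo_tool(motion=[{"translation":[0,0,0.1],"turn":[0,0,0],"hand":1.8},{"translation":[0,0,0.2],"turn":[0,0,0],"hand":1.8},{"translation":[0,0,0.2],"turn":[0,0,0],"hand":1.8}])

```text
time: 7.8
ee_pos: [534.4, -165.4, 95.4]
tcp_rot: [0.0, -0.029, 1.0, -0.0]
wrist_force: [-2.0, 1.2, 6.1]
finger_gap: 22.2
grasp_force: 25.0
```

>>> servo_tool(motion=[{"translation":[0,-0.02,0],"turn":[0,0,5],"hand":1.8},{"translation":[0,-0.04,0],"turn":[0,0,9],"hand":1.8},{"translation":[0,-0.05,0],"turn":[0,0,13],"hand":1.8},{"translation":[0,-0.05,0],"turn":[0,0,13],"hand":1.8}])

```text
time: 8.2
ee_pos: [534.4, -165.6, 95.5]
tcp_rot: [0.0, 0.085, 0.996, -0.0]
wrist_force: [-2.0, 1.3, 4.5]
finger_gap: 21.6
grasp_force: 25.0
```

>>> servo_tool(motion=[{"translation":[0,-0.02,0],"turn":[0,0,5],"hand":1.8},{"translation":[0,-0.04,0],"turn":[0,0,9],"hand":1.8},{"translation":[0,-0.05,0],"turn":[0,0,13],"hand":1.8},{"translation":[0,-0.05,0],"turn":[0,0,13],"hand":1.8}])

```text
time: 8.6
ee_pos: [534.2, -165.9, 95.4]
tcp_rot: [0.0, 0.197, 0.98, -0.0]
wrist_force: [-1.2, -0.4, 5.4]
finger_gap: 22.1
grasp_force: 25.0
```

>>> servo_tool(motion=[{"translation":[0,-0.02,0],"turn":[0,0,5],"hand":1.8},{"translation":[0,-0.04,0],"turn":[0,0,9],"hand":1.8},{"translation":[0,-0.05,0],"turn":[0,0,13],"hand":1.8},{"translation":[0,-0.05,0],"turn":[0,0,13],"hand":1.8}])

```text
time: 9.0
ee_pos: [533.9, -166.3, 95.3]
tcp_rot: [0.0, 0.306, 0.952, -0.0]
wrist_force: [-1.8, 0.5, 5.3]
finger_gap: 22.0
grasp_force: 25.0
```

>>> servo_tool(motion=[{"translation":[0,-0.02,0],"turn":[0,0,5],"hand":1.8},{"translation":[0,-0.04,0],"turn":[0,0,9],"hand":1.8},{"translation":[0,-0.05,0],"turn":[0,0,13],"hand":1.8},{"translation":[0,-0.05,0],"turn":[0,0,13],"hand":1.8}])

```text
time: 9.4
ee_pos: [533.3, -166.3, 95.2]
tcp_rot: [-0.0, 0.412, 0.911, 0.0]
wrist_force: [-2.3, 2.6, 5.0]
finger_gap: 22.0
grasp_force: 25.0
```

>>> servo_tool(motion=[{"translation":[0,-0.02,0],"turn":[0,0,5],"hand":1.8},{"translation":[0,-0.04,0.02],"turn":[0,0,9],"hand":1.8},{"translation":[0,-0.05,0.02],"turn":[0,0,13],"hand":1.8},{"translation":[0,-0.05,0.02],"turn":[0,0,13],"hand":1.8}])

```text
time: 9.8
ee_pos: [533.7, -166.3, 94.4]
tcp_rot: [0.0, 0.512, 0.859, 0.001]
wrist_force: [-0.7, 3.1, -0.4]
finger_gap: 22.3
grasp_force: 25.0
```

>>> servo_tool(motion=[{"translation":[0,-0.02,0],"turn":[0,0,5],"hand":1.8},{"translation":[0,-0.04,0],"turn":[0,0,9],"hand":1.8},{"translation":[0,-0.05,0],"turn":[0,0,13],"hand":1.8},{"translation":[0,-0.05,0],"turn":[0,0,13],"hand":1.8}])

```text
time: 10.2
ee_pos: [533.5, -165.6, 94.2]
tcp_rot: [-0.0, 0.605, 0.796, 0.001]
wrist_force: [2.2, 5.4, -2.3]
finger_gap: 22.1
grasp_force: 25.0
```

>>> servo_tool(motion=[{"translation":[0.05,0,0.1],"turn":[0,0,0],"hand":1.8},{"translation":[0.05,0,0.2],"turn":[0,0,0],"hand":1.8},{"translation":[0.05,0,0.2],"turn":[0,0,0],"hand":1.8}])

```text
time: 10.5
ee_pos: [533.7, -165.6, 92.9]
tcp_rot: [0.0, 0.605, 0.796, 0.001]
wrist_force: [-0.3, 6.1, 4.1]
finger_gap: 21.6
grasp_force: 25.0
```

>>> servo_tool(motion=[{"translation":[0.05,0,0],"turn":[0,0,0],"hand":1.8},{"translation":[0.1,0,0],"turn":[0,0,0],"hand":1.8},{"translation":[0.1,0,0],"turn":[0,0,0],"hand":1.8}])

```text
time: 10.8
ee_pos: [533.6, -165.5, 92.9]
tcp_rot: [0.001, 0.605, 0.796, 0.001]
wrist_force: [1.4, 5.9, 4.2]
finger_gap: 21.8
grasp_force: 25.0
```

```bash
python3 -c "
from h import *
st()"
```

```text
t 10.8 p [ 533.6 -165.5   92.9] ty 15.5 tilt [0.002 0.001] J7 13.2 F [1.4 5.9 4.2] T [ 1.5  -0.32  0.04] gap 21.8 g 25.0
```

>>> servo_tool(motion=[{"translation":[0.05,0,0],"turn":[0,0,0],"hand":1.8},{"translation":[0.1,0,0],"turn":[0,0,0],"hand":1.8},{"translation":[0.1,0,0],"turn":[0,0,0],"hand":1.8}])

```text
time: 11.1
ee_pos: [533.6, -165.4, 92.9]
tcp_rot: [0.001, 0.606, 0.796, 0.001]
wrist_force: [1.7, 4.1, 5.6]
finger_gap: 21.8
grasp_force: 25.0
```

>>> servo_tool(motion=[{"translation":[0,0,0],"turn":[0,0,2],"hand":1.8},{"translation":[0,0,0],"turn":[0,0,4],"hand":1.8},{"translation":[0,-0.02,0],"turn":[0,0,5],"hand":1.8}])

```text
time: 11.4
ee_pos: [533.4, -165.5, 92.9]
tcp_rot: [0.001, 0.64, 0.768, 0.001]
wrist_force: [2.1, 4.6, 4.8]
finger_gap: 22.0
grasp_force: 25.0
```

```bash
python3 -c "
from h import *
st()"
```

```text
t 11.4 p [ 533.4 -165.5   92.9] ty 10.4 tilt [ 0.003 -0.   ] J7 9.3 F [2.1 4.6 4.8] T [ 1.23 -0.83  0.12] gap 22.0 g 25.0
```

>>> servo_tool(motion=[{"translation":[0,0,0],"turn":[0,0,-4],"hand":1.8},{"translation":[0,0.03,0],"turn":[0,0,-8],"hand":1.8},{"translation":[0,0.03,0],"turn":[0,0,-8],"hand":1.8}])

```text
time: 11.7
ee_pos: [533.5, -165.6, 92.3]
tcp_rot: [0.001, 0.585, 0.811, 0.001]
wrist_force: [3.5, 4.1, 1.5]
finger_gap: 21.9
grasp_force: 25.0
```

>>> servo_tool(motion=[{"translation":[0,0,0],"turn":[0,0,-4],"hand":1.8},{"translation":[0,0.03,0],"turn":[0,0,-6],"hand":1.8},{"translation":[0,0.03,0],"turn":[0,0,-6],"hand":1.8}])

```text
time: 12.0
ee_pos: [533.3, -165.9, 92.1]
tcp_rot: [0.001, 0.542, 0.84, 0.0]
wrist_force: [4.5, 1.8, -1.2]
finger_gap: 22.0
grasp_force: 25.0
```

```bash
python3 -c "
from h import *
st()"
```

```text
t 12.0 p [ 533.3 -165.9   92.1] ty 24.3 tilt [ 0.002 -0.   ] J7 19.7 F [ 4.5  1.8 -1.2] T [ 0.66 -1.36 -0.04] gap 22.0 g 25.0
```

>>> servo_tool(motion=[{"translation":[0,0.05,0.1],"turn":[0,0,0],"hand":1.8},{"translation":[0,0.05,0.2],"turn":[0,0,0],"hand":1.8},{"translation":[0,0.05,0.2],"turn":[0,0,0],"hand":1.8}])

```text
time: 12.3
ee_pos: [533.3, -165.6, 90.2]
tcp_rot: [0.0, 0.542, 0.84, -0.0]
wrist_force: [3.7, 1.1, -1.9]
finger_gap: 21.8
grasp_force: 25.0
```

>>> servo_tool(motion=[{"translation":[0,0.03,0.1],"turn":[0,0,0],"hand":1.8},{"translation":[0,0.03,0.2],"turn":[0,0,0],"hand":1.8},{"translation":[0,0.03,0.3],"turn":[0,0,0],"hand":1.8},{"translation":[0,0.03,0.3],"turn":[0,0,0],"hand":1.8}])

```text
time: 12.7
ee_pos: [533.2, -165.1, 87.1]
tcp_rot: [-0.0, 0.542, 0.84, -0.0]
wrist_force: [4.1, 0.7, -1.5]
finger_gap: 21.6
grasp_force: 25.0
```

>>> servo_tool(motion=[{"translation":[0,0,0.1],"turn":[0,0,0],"hand":1.8},{"translation":[0,0,0.2],"turn":[0,0,0],"hand":1.8},{"translation":[0,0,0.3],"turn":[0,0,0],"hand":1.8},{"translation":[0,0,0.3],"turn":[0,0,0],"hand":1.8}])

```text
time: 13.1
ee_pos: [533.1, -164.9, 84.1]
tcp_rot: [-0.0, 0.542, 0.84, -0.0]
wrist_force: [3.2, 2.6, -1.6]
finger_gap: 21.7
grasp_force: 25.0
```

>>> servo_tool(motion=[{"translation":[0,0,0.1],"turn":[0,0,0],"hand":1.8},{"translation":[0,0,0.2],"turn":[0,0,0],"hand":1.8},{"translation":[0,0,0.2],"turn":[0,0,0],"hand":1.8}])

```text
time: 13.4
ee_pos: [533.2, -164.9, 82.1]
tcp_rot: [-0.0, 0.542, 0.84, -0.0]
wrist_force: [3.9, 1.3, -2.9]
finger_gap: 21.8
grasp_force: 25.0
```

>>> servo_tool(motion=[{"translation":[0,0,0.1],"turn":[0,0,0],"hand":1.8},{"translation":[0,0,0.1],"turn":[0,0,0],"hand":1.8}])

```text
time: 13.6
ee_pos: [533.2, -164.9, 81.8]
tcp_rot: [-0.0, 0.542, 0.84, -0.0]
wrist_force: [1.5, 1.5, 4.5]
finger_gap: 22.0
grasp_force: 25.0
```

Seated at TCP 81.8, which matches the 31.8 measured when the crank stood on the table. Now I regrip centred on the socket axis with a light grip, so that torque at the stop stays limited.

>>> servo_tool(motion=[{"translation":[0,0,-0.1],"turn":[0,0,0],"hand":3.2},{"translation":[0,0,-0.1],"turn":[0,0,0],"hand":3.2},{"translation":[0.2,0,-0.1],"turn":[0,0,0],"hand":3.2},{"translation":[0.2,0,-0.1],"turn":[0,0,0],"hand":1.8},{"translation":[0.2,0,-0.1],"turn":[0,0,0],"hand":1.8},{"translation":[0.2,0,-0.1],"turn":[0,0,0],"hand":1.8}], grip_force=15)

```text
time: 14.2
ee_pos: [532.5, -163.0, 82.1]
tcp_rot: [-0.0, 0.542, 0.841, 0.0]
wrist_force: [1.1, -0.1, -1.4]
finger_gap: 21.9
grasp_force: 15.0
```

```bash
python3 -c "
from h import *
st()"
```

```text
t 14.2 p [ 532.5 -163.    82.1] ty 24.4 tilt [-0.  0.] J7 19.0 F [ 1.1 -0.1 -1.4] T [ 0.08 -0.28  0.  ] gap 21.9 g 15.0
```

>>> servo_tool(motion=[{"translation":[0,0,0],"turn":[0,0,5],"hand":1.8},{"translation":[0,0,0],"turn":[0,0,10],"hand":1.8},{"translation":[0,0,0],"turn":[0,0,15],"hand":1.8},{"translation":[0,0,0],"turn":[0,0,20],"hand":1.8},{"translation":[0,0,0],"turn":[0,0,25],"hand":1.8},{"translation":[0,0,0],"turn":[0,0,30],"hand":1.8}])

```text
time: 14.8
ee_pos: [533.3, -163.0, 82.1]
tcp_rot: [0.0, 0.742, 0.671, 0.001]
wrist_force: [0.7, 1.2, -3.5]
finger_gap: 21.6
grasp_force: 15.0
```

```bash
python3 -c "
from h import *
st()"
```

```text
t 14.8 p [ 533.3 -163.    82.1] ty -5.8 tilt [0.001 0.   ] J7 -2.9 F [ 0.7  1.2 -3.5] T [ 0.1  -0.59  0.21] gap 21.6 g 15.0
```

>>> servo_tool(motion=[{"translation":[0,0,0],"turn":[0,0,8],"hand":1.8},{"translation":[0,0,0],"turn":[0,0,16],"hand":1.8},{"translation":[0,0,0],"turn":[0,0,24],"hand":1.8},{"translation":[0,0,0],"turn":[0,0,32],"hand":1.8},{"translation":[0,0,0],"turn":[0,0,40],"hand":1.8},{"translation":[0,0,0],"turn":[0,0,48],"hand":1.8},{"translation":[0,0,0],"turn":[0,0,56],"hand":1.8},{"translation":[0,0,0],"turn":[0,0,64],"hand":1.8},{"translation":[0,0,0],"turn":[0,0,72],"hand":1.8},{"translation":[0,0,0],"turn":[0,0,80],"hand":1.8}])

```text
time: 15.8
ee_pos: [534.0, -163.5, 82.2]
tcp_rot: [0.001, 0.999, 0.036, 0.001]
wrist_force: [2.5, -0.6, -4.5]
finger_gap: 21.6
grasp_force: 15.0
```

```bash
python3 -c "
from h import *
st()"
```

```text
t 15.8 p [ 534.  -163.5   82.2] ty -85.9 tilt [ 0.003 -0.001] J7 -59.3 F [ 2.5 -0.6 -4.5] T [-0.25 -0.77  0.23] gap 21.6 g 15.0
```

>>> servo_tool(motion=[{"translation":[0,0,0],"turn":[0,0,8],"hand":1.8},{"translation":[0,0,0],"turn":[0,0,16],"hand":1.8},{"translation":[0,0,0],"turn":[0,0,24],"hand":1.8},{"translation":[0,0,0],"turn":[0,0,32],"hand":1.8},{"translation":[0,0,0],"turn":[0,0,40],"hand":1.8},{"translation":[0,0,0],"turn":[0,0,48],"hand":1.8},{"translation":[0,0,0],"turn":[0,0,56],"hand":1.8},{"translation":[0,0,0],"turn":[0,0,64],"hand":1.8},{"translation":[0,0,0],"turn":[0,0,72],"hand":1.8},{"translation":[0,0,0],"turn":[0,0,80],"hand":1.8}])

```text
time: 16.8
ee_pos: [533.6, -164.3, 82.2]
tcp_rot: [0.0, 0.789, -0.615, 0.001]
wrist_force: [2.2, -1.8, -5.3]
finger_gap: 22.2
grasp_force: 15.0
```

```bash
python3 -c "
from h import *
st()"
```

```text
t 16.8 p [ 533.6 -164.3   82.2] ty -165.9 tilt [ 0.002 -0.002] J7 -116.8 F [ 2.2 -1.8 -5.3] T [-0.62 -0.56  0.21] gap 22.2 g 15.0
```

>>> servo_tool(motion=[{"translation":[0,0,0],"turn":[0,0,8],"hand":1.8},{"translation":[0,0,0],"turn":[0,0,16],"hand":1.8},{"translation":[0,0,0],"turn":[0,0,24],"hand":1.8},{"translation":[0,0,0],"turn":[0,0,32],"hand":1.8},{"translation":[0,0,0],"turn":[0,0,40],"hand":1.8},{"translation":[0,0,0],"turn":[0,0,46],"hand":1.8},{"translation":[0,0,0],"turn":[0,0,46],"hand":1.8}])

```text
time: 17.5
ee_pos: [533.0, -164.2, 82.2]
tcp_rot: [-0.0, -0.488, 0.873, -0.001]
wrist_force: [1.4, -2.5, -3.3]
finger_gap: 21.9
grasp_force: 15.0
```

```bash
python3 -c "
from h import *
s,_,_=st();print(s['joint_positions'])
t=camera('top');p=camera('side')
for k in ('t','s'): pass
c=lambda i,u,v:cv2.resize(i['img'][v-36:v+36,u-48:u+48,::-1],(384,288),interpolation=cv2.INTER_CUBIC)
cv2.imwrite('pics/z3.png',np.hstack([c(t,395,205),c(p,345,170)]))"
```

```text
t 17.5 p [ 533.  -164.2   82.2] ty 148.4 tilt [ 0.001 -0.003] J7 -151.9 F [ 1.4 -2.5 -3.3] T [-0.66 -0.49 -0.01] gap 21.9 g 15.0
[-0.23806857  0.82204576  0.80977923  1.90386625 -0.83602069  0.79281963
 -2.65176419]
```

View pics/z3.png

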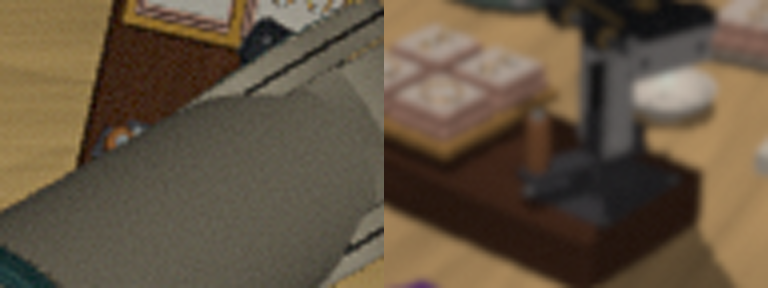

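The crank is turning with its hub flat on the base. The plate has risen, and the grip is now at the upper left of the top view. I'll release, lift, and unwind the wrist one full turn.

>>> servo_tool(motion=[{"translation":[0,0,0],"turn":[0,0,0],"hand":3.6},{"translation":[0,0,0],"turn":[0,0,0],"hand":3.6},{"translation":[0,0,-1.5],"turn":[0,0,0],"hand":3.6},{"translation":[0,0,-4],"turn":[0,0,0],"hand":3.6},{"translation":[0,0,-5],"turn":[0,0,0],"hand":3.6},{"translation":[0,0,-5],"turn":[0,0,-8],"hand":3.6},{"translation":[0,0,-5],"turn":[0,0,-16],"hand":3.6},{"translation":[0,0,-5],"turn":[0,0,-24],"hand":3.6},{"translation":[0,0,-5],"turn":[0,0,-32],"hand":3.6},{"translation":[0,0,-5],"turn":[0,0,-40],"hand":3.6}])

```text
time: 18.6
ee_pos: [532.4, -162.9, 132.8]
tcp_rot: [-0.0, 0.759, -0.651, 0.0]
wrist_force: [-0.4, -0.6, 0.5]
finger_gap: 35.8
grasp_force: 0.0
```

>>> servo_tool(motion=[{"translation":[0,0,0],"turn":[0,0,-8],"hand":3.6},{"translation":[0,0,0],"turn":[0,0,-16],"hand":3.6},{"translation":[0,0,0],"turn":[0,0,-24],"hand":3.6},{"translation":[0,0,0],"turn":[0,0,-32],"hand":3.6},{"translation":[0,0,0],"turn":[0,0,-40],"hand":3.6},{"translation":[0,0,0],"turn":[0,0,-48],"hand":3.6},{"translation":[0,0,0],"turn":[0,0,-56],"hand":3.6},{"translation":[0,0,0],"turn":[0,0,-64],"hand":3.6},{"translation":[0,0,0],"turn":[0,0,-72],"hand":3.6},{"translation":[0,0,0],"turn":[0,0,-80],"hand":3.6}])

```text
time: 19.6
ee_pos: [532.3, -163.2, 132.9]
tcp_rot: [0.0, 1.0, -0.011, 0.0]
wrist_force: [-0.4, -0.3, 0.3]
finger_gap: 35.7
grasp_force: 0.0
```

>>> servo_tool(motion=[{"translation":[0,0,0],"turn":[0,0,-8],"hand":3.6},{"translation":[0,0,0],"turn":[0,0,-16],"hand":3.6},{"translation":[0,0,0],"turn":[0,0,-24],"hand":3.6},{"translation":[0,0,0],"turn":[0,0,-32],"hand":3.6},{"translation":[0,0,0],"turn":[0,0,-40],"hand":3.6},{"translation":[0,0,0],"turn":[0,0,-48],"hand":3.6},{"translation":[0,0,0],"turn":[0,0,-56],"hand":3.6},{"translation":[0,0,0],"turn":[0,0,-64],"hand":3.6},{"translation":[0,0,0],"turn":[0,0,-72],"hand":3.6},{"translation":[0,0,0],"turn":[0,0,-80],"hand":3.6}])

```text
time: 20.6
ee_pos: [532.2, -163.5, 132.8]
tcp_rot: [0.0, 0.773, 0.634, -0.0]
wrist_force: [0.4, -0.1, -1.2]
finger_gap: 35.9
grasp_force: 0.0
```

>>> servo_tool(motion=[{"translation":[0,0,0],"turn":[0,0,-8],"hand":3.6},{"translation":[0,0,0],"turn":[0,0,-16],"hand":3.6},{"translation":[0,0,0],"turn":[0,0,-24],"hand":3.6},{"translation":[0,0,0],"turn":[0,0,-32],"hand":3.6},{"translation":[0,0,0],"turn":[0,0,-40],"hand":3.6},{"translation":[0,0,0],"turn":[0,0,-48],"hand":3.6},{"translation":[0,0,0],"turn":[0,0,-56],"hand":3.6},{"translation":[0,0,0],"turn":[0,0,-64],"hand":3.6},{"translation":[0,0,0],"turn":[0,0,-72],"hand":3.6},{"translation":[0,0,0],"turn":[0,0,-80],"hand":3.6}])

```text
time: 21.6
ee_pos: [532.2, -163.7, 132.7]
tcp_rot: [0.0, 0.185, 0.983, -0.001]
wrist_force: [0.6, 0.3, 0.0]
finger_gap: 36.2
grasp_force: 0.0
```

```bash
python3 -c "
from h import *
s,_,_=st();print(s['joint_positions']);go((533,-164.5,82),148.4)"
```

```text
t 21.6 p [ 532.2 -163.7  132.7] ty 68.7 tilt [-0.    -0.001] J7 59.2 F [0.6 0.3 0. ] T [ 0.01 -0.16  0.02] gap 36.2 g 0.0
[ 0.58053284  0.63494589 -0.5155009   1.84505846  0.43332819  0.77487863
  1.03236679]
t 21.6 p [ 532.2 -163.7  132.7] ty 68.7 tilt [-0.    -0.001] J7 59.2 F [0.6 0.3 0. ] T [ 0.01 -0.16  0.02] gap 36.2 g 0.0
translation cm [-0.1  -0.04  5.07] turn z -79.7
```

>>> servo_tool(motion=[{"translation":[0,0,0],"turn":[0,0,-8],"hand":3.6},{"translation":[0,0,0],"turn":[0,0,-16],"hand":3.6},{"translation":[0,0,0],"turn":[0,0,-24],"hand":3.6},{"translation":[0,0,0],"turn":[0,0,-32],"hand":3.6},{"translation":[0,0,0],"turn":[0,0,-40],"hand":3.6},{"translation":[0,0,0],"turn":[0,0,-48],"hand":3.6},{"translation":[0,0,0],"turn":[0,0,-56],"hand":3.6},{"translation":[0,0,0],"turn":[0,0,-64],"hand":3.6},{"translation":[0,0,0],"turn":[0,0,-72],"hand":3.6},{"translation":[0,0,0],"turn":[0,0,-79.7],"hand":3.6}])

```text
time: 22.6
ee_pos: [532.1, -164.0, 132.5]
tcp_rot: [-0.001, -0.488, 0.873, -0.001]
wrist_force: [-0.2, -0.1, 1.0]
finger_gap: 36.2
grasp_force: 0.0
```

```bash
python3 -c "
from h import *
go((533,-164.5,82.4),148.4)
t=camera('top');p=camera('side')
c=lambda i,u,v:cv2.resize(i['img'][v-36:v+36,u-48:u+48,::-1],(384,288),interpolation=cv2.INTER_CUBIC)
cv2.imwrite('pics/z4.png',np.hstack([c(t,395,205),c(p,345,170)]))"
```

```text
t 22.6 p [ 532.1 -164.   132.5] ty 148.4 tilt [-0.001 -0.002] J7 123.4 F [-0.2 -0.1  1. ] T [ 0.12 -0.1  -0.  ] gap 36.2 g 0.0
translation cm [-0.01 -0.1   5.01] turn z -0.0
```

View pics/z4.png

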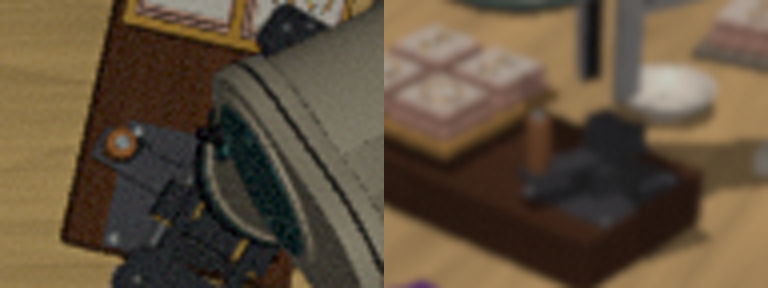

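The crank sits flat on its own with its grip where I left it, and the fingers are above the boss. Next I lower and regrip.

>>> servo_tool(motion=[{"translation":[0,-0.1,2],"turn":[0,0,0],"hand":3.6},{"translation":[0,-0.1,4],"turn":[0,0,0],"hand":3.6},{"translation":[0,-0.1,5],"turn":[0,0,0],"hand":3.6},{"translation":[0,-0.1,5],"turn":[0,0,0],"hand":3.6},{"translation":[0,-0.1,5],"turn":[0,0,0],"hand":1.8},{"translation":[0,-0.1,5],"turn":[0,0,0],"hand":1.8},{"translation":[0,-0.1,5],"turn":[0,0,0],"hand":1.8},{"translation":[0,-0.1,5],"turn":[0,0,0],"hand":1.8}], grip_force=15)

```text
time: 23.5
ee_pos: [533.7, -163.5, 83.2]
tcp_rot: [0.0, -0.485, 0.874, -0.0]
wrist_force: [-2.0, 1.2, 6.0]
finger_gap: 21.9
grasp_force: 15.0
```

>>> servo_tool(motion=[{"translation":[0,0,0],"turn":[0,0,8],"hand":1.8},{"translation":[0,0,0],"turn":[0,0,16],"hand":1.8},{"translation":[0,0,0],"turn":[0,0,24],"hand":1.8},{"translation":[0,0,0],"turn":[0,0,32],"hand":1.8},{"translation":[0,0,0],"turn":[0,0,40],"hand":1.8}])

```text
time: 24.0
ee_pos: [533.8, -163.6, 83.1]
tcp_rot: [0.001, -0.155, 0.988, -0.0]
wrist_force: [0.1, 0.9, 3.4]
finger_gap: 21.6
grasp_force: 15.0
```

```bash
python3 -c "
from h import *
st()"
```

```text
t 24.0 p [ 533.8 -163.6   83.1] ty 107.8 tilt [ 0.001 -0.001] J7 86.7 F [0.1 0.9 3.4] T [0.2  0.22 0.28] gap 21.6 g 15.0
```

>>> servo_tool(motion=[{"translation":[0,0,0],"turn":[0,0,8],"hand":1.8},{"translation":[0,0,0],"turn":[0,0,16],"hand":1.8},{"translation":[0,0,0],"turn":[0,0,24],"hand":1.8},{"translation":[0,0,0],"turn":[0,0,32],"hand":1.8},{"translation":[0,0,0],"turn":[0,0,40],"hand":1.8},{"translation":[0,0,0],"turn":[0,0,48],"hand":1.8},{"translation":[0,0,0],"turn":[0,0,56],"hand":1.8},{"translation":[0,0,0],"turn":[0,0,64],"hand":1.8},{"translation":[0,0,0],"turn":[0,0,72],"hand":1.8},{"translation":[0,0,0],"turn":[0,0,80],"hand":1.8}])

```text
time: 25.0
ee_pos: [533.6, -164.1, 83.1]
tcp_rot: [0.001, 0.517, 0.856, -0.0]
wrist_force: [-1.9, 0.3, 3.9]
finger_gap: 22.6
grasp_force: 15.0
```

```bash
python3 -c "
from h import *
st()"
```

```text
t 25.0 p [ 533.6 -164.1   83.1] ty 27.8 tilt [ 0.001 -0.001] J7 26.0 F [-1.9  0.3  3.9] T [-0.09  0.3   0.22] gap 22.6 g 15.0
```

>>> servo_tool(motion=[{"translation":[0,0,0],"turn":[0,0,8],"hand":1.8},{"translation":[0,0,0],"turn":[0,0,16],"hand":1.8},{"translation":[0,0,0],"turn":[0,0,24],"hand":1.8},{"translation":[0,0,0],"turn":[0,0,32],"hand":1.8},{"translation":[0,0,0],"turn":[0,0,40],"hand":1.8},{"translation":[0,0,0],"turn":[0,0,48],"hand":1.8},{"translation":[0,0,0],"turn":[0,0,56],"hand":1.8},{"translation":[0,0,0],"turn":[0,0,64],"hand":1.8},{"translation":[0,0,0],"turn":[0,0,72],"hand":1.8},{"translation":[0,0,0],"turn":[0,0,80],"hand":1.8}])

```text
time: 26.0
ee_pos: [533.2, -163.9, 83.1]
tcp_rot: [0.0, 0.946, 0.324, -0.0]
wrist_force: [-1.6, 0.2, 5.0]
finger_gap: 21.6
grasp_force: 15.0
```

```bash
python3 -c "
from h import *
st()"
```

```text
t 26.0 p [ 533.2 -163.9   83.1] ty -52.2 tilt [ 0. -0.] J7 -30.8 F [-1.6  0.2  5. ] T [-0.05  0.62  0.22] gap 21.6 g 15.0
```

>>> servo_tool(motion=[{"translation":[0,0,0],"turn":[0,0,8],"hand":1.8},{"translation":[0,0,0],"turn":[0,0,16],"hand":1.8},{"translation":[0,0,0],"turn":[0,0,24],"hand":1.8},{"translation":[0,0,0],"turn":[0,0,32],"hand":1.8},{"translation":[0,0,0],"turn":[0,0,40],"hand":1.8},{"translation":[0,0,0],"turn":[0,0,48],"hand":1.8},{"translation":[0,0,0],"turn":[0,0,56],"hand":1.8},{"translation":[0,0,0],"turn":[0,0,64],"hand":1.8},{"translation":[0,0,0],"turn":[0,0,72],"hand":1.8},{"translation":[0,0,0],"turn":[0,0,80],"hand":1.8}])

```text
time: 27.0
ee_pos: [533.2, -163.5, 83.1]
tcp_rot: [-0.0, 0.933, -0.36, -0.0]
wrist_force: [-2.5, -0.3, 5.9]
finger_gap: 22.1
grasp_force: 15.0
```

```bash
python3 -c "
from h import *
s,_,_=st();print(s['joint_positions'])"
```

```text
t 27.0 p [ 533.2 -163.5   83.1] ty -132.2 tilt [0.    0.001] J7 -87.7 F [-2.5 -0.3  5.9] T [0.13 0.62 0.25] gap 22.1 g 15.0
[-0.07348835  0.72461808  0.50970937  1.89746068 -0.55435808  0.66317206
 -1.53008304]
```

>>> servo_tool(motion=[{"translation":[0,0,0],"turn":[0,0,8],"hand":1.8},{"translation":[0,0,0],"turn":[0,0,16],"hand":1.8},{"translation":[0,0,0],"turn":[0,0,24],"hand":1.8},{"translation":[0,0,0],"turn":[0,0,32],"hand":1.8},{"translation":[0,0,0],"turn":[0,0,40],"hand":1.8}])

```text
time: 27.5
ee_pos: [533.4, -163.4, 83.1]
tcp_rot: [-0.0, 0.754, -0.657, -0.0]
wrist_force: [-2.4, 0.3, 6.7]
finger_gap: 21.9
grasp_force: 15.1
```

```bash
python3 -c "
from h import *
s,_,_=st();print(s['joint_positions'])"
```

```text
t 27.5 p [ 533.4 -163.4   83.1] ty -172.2 tilt [0.    0.001] J7 -117.6 F [-2.4  0.3  6.7] T [0.27 0.54 0.25] gap 21.9 g 15.1
[-0.18198865  0.78025493  0.70199001  1.90025074 -0.74004177  0.74084964
 -2.0527193 ]
```

>>> servo_tool(motion=[{"translation":[0,0,0],"turn":[0,0,4],"hand":1.8},{"translation":[0,0,0],"turn":[0,0,8],"hand":1.8},{"translation":[0,0,0],"turn":[0,0,12],"hand":1.8},{"translation":[0,0,0],"turn":[0,0,16],"hand":1.8},{"translation":[0,0,0],"turn":[0,0,20],"hand":1.8}])

```text
time: 28.0
ee_pos: [533.5, -163.4, 83.1]
tcp_rot: [0.0, -0.629, 0.777, 0.0]
wrist_force: [-2.3, 1.1, 8.0]
finger_gap: 22.1
grasp_force: 15.1
```

```bash
python3 -c "
from h import *
st()"
```

```text
t 28.0 p [ 533.5 -163.4   83.1] ty 168.0 tilt [0.001 0.001] J7 -133.1 F [-2.3  1.1  8. ] T [0.32 0.4  0.25] gap 22.1 g 15.1
```

>>> servo_tool(motion=[{"translation":[0,0,0],"turn":[0,0,4],"hand":1.8},{"translation":[0,0,0],"turn":[0,0,8],"hand":1.8},{"translation":[0,0,0],"turn":[0,0,12],"hand":1.8},{"translation":[0,0,0],"turn":[0,0,16],"hand":1.8},{"translation":[0,0,0],"turn":[0,0,19.4],"hand":1.8}])

```text
time: 28.5
ee_pos: [533.6, -163.5, 83.1]
tcp_rot: [0.0, -0.489, 0.872, 0.0]
wrist_force: [-1.5, 0.4, 7.0]
finger_gap: 21.8
grasp_force: 15.1
```

```bash
python3 -c "
from h import *
st()"
```

```text
t 28.5 p [ 533.6 -163.5   83.1] ty 148.6 tilt [0.001 0.001] J7 -148.7 F [-1.5  0.4  7. ] T [0.29 0.31 0.29] gap 21.8 g 15.1
```

No stop felt yet at 595°. I'll regrip half a turn back.

>>> servo_tool(motion=[{"translation":[0,0,0],"turn":[0,0,0],"hand":3.6},{"translation":[0,0,0],"turn":[0,0,0],"hand":3.6},{"translation":[0,0,-1.5],"turn":[0,0,0],"hand":3.6},{"translation":[0,0,-4],"turn":[0,0,0],"hand":3.6},{"translation":[0,0,-5],"turn":[0,0,0],"hand":3.6},{"translation":[0,0,-5],"turn":[0,0,-8],"hand":3.6},{"translation":[0,0,-5],"turn":[0,0,-16],"hand":3.6},{"translation":[0,0,-5],"turn":[0,0,-24],"hand":3.6},{"translation":[0,0,-5],"turn":[0,0,-32],"hand":3.6},{"translation":[0,0,-5],"turn":[0,0,-40],"hand":3.6}])

```text
time: 29.5
ee_pos: [533.5, -163.7, 132.7]
tcp_rot: [-0.0, 0.761, -0.649, 0.0]
wrist_force: [-0.4, 0.4, 0.1]
finger_gap: 35.6
grasp_force: 0.0
```

>>> servo_tool(motion=[{"translation":[0,0,0],"turn":[0,0,-8],"hand":3.6},{"translation":[0,0,0],"turn":[0,0,-16],"hand":3.6},{"translation":[0,0,0],"turn":[0,0,-24],"hand":3.6},{"translation":[0,0,0],"turn":[0,0,-32],"hand":3.6},{"translation":[0,0,0],"turn":[0,0,-40],"hand":3.6},{"translation":[0,0,0],"turn":[0,0,-48],"hand":3.6},{"translation":[0,0,0],"turn":[0,0,-56],"hand":3.6},{"translation":[0,0,0],"turn":[0,0,-64],"hand":3.6},{"translation":[0,0,0],"turn":[0,0,-72],"hand":3.6},{"translation":[0,0,0],"turn":[0,0,-80],"hand":3.6}])

```text
time: 30.5
ee_pos: [533.4, -163.9, 132.7]
tcp_rot: [0.0, 1.0, -0.009, 0.0]
wrist_force: [-0.1, 0.7, 0.5]
finger_gap: 35.9
grasp_force: 0.0
```

>>> servo_tool(motion=[{"translation":[0,0,0],"turn":[0,0,-8],"hand":3.6},{"translation":[0,0,0],"turn":[0,0,-16],"hand":3.6},{"translation":[0,0,0],"turn":[0,0,-24],"hand":3.6},{"translation":[0,0,0],"turn":[0,0,-32],"hand":3.6},{"translation":[0,0,0],"turn":[0,0,-40],"hand":3.6},{"translation":[0,0,0],"turn":[0,0,-48],"hand":3.6},{"translation":[0,0,0],"turn":[0,0,-56],"hand":3.6},{"translation":[0,0,0],"turn":[0,0,-60],"hand":3.6},{"translation":[0,0,0],"turn":[0,0,-60],"hand":3.6}])

```text
time: 31.4
ee_pos: [533.3, -164.1, 132.7]
tcp_rot: [0.0, 0.872, 0.49, 0.0]
wrist_force: [-0.2, -0.1, -0.2]
finger_gap: 35.9
grasp_force: 0.0
```

```bash
python3 -c "
from h import *
go((533.2,-164.3,82.8),-31.4)"
```

```text
t 31.4 p [ 533.3 -164.1  132.7] ty -31.3 tilt [ 0.001 -0.   ] J7 -14.1 F [-0.2 -0.1 -0.2] T [-0.03 -0.03 -0.01] gap 35.9 g 0.0
translation cm [-0.02 -0.01  4.99] turn z 0.1
```

>>> servo_tool(motion=[{"translation":[0,0,2],"turn":[0,0,0],"hand":3.6},{"translation":[0,0,4],"turn":[0,0,0],"hand":3.6},{"translation":[0,0,4.95],"turn":[0,0,0],"hand":3.6},{"translation":[0,0,4.95],"turn":[0,0,0],"hand":3.6},{"translation":[0,0,4.95],"turn":[0,0,0],"hand":1.8},{"translation":[0,0,4.95],"turn":[0,0,0],"hand":1.8},{"translation":[0,0,4.95],"turn":[0,0,0],"hand":1.8},{"translation":[0,0,4.95],"turn":[0,0,0],"hand":1.8}], grip_force=15)

```text
time: 32.2
ee_pos: [533.6, -163.7, 83.6]
tcp_rot: [0.0, 0.872, 0.49, 0.0]
wrist_force: [-1.5, 0.0, 5.3]
finger_gap: 22.0
grasp_force: 14.9
```

>>> servo_tool(motion=[{"translation":[0,0,0],"turn":[0,0,4],"hand":1.8},{"translation":[0,0,0],"turn":[0,0,8],"hand":1.8},{"translation":[0,0,0],"turn":[0,0,12],"hand":1.8},{"translation":[0,0,0],"turn":[0,0,16],"hand":1.8},{"translation":[0,0,0],"turn":[0,0,20],"hand":1.8}])

```text
time: 32.7
ee_pos: [533.6, -163.7, 83.6]
tcp_rot: [0.0, 0.944, 0.33, 0.0]
wrist_force: [-2.2, 0.5, 5.0]
finger_gap: 22.2
grasp_force: 15.0
```

```bash
python3 -c "
from h import *
st()"
```

```text
t 32.7 p [ 533.6 -163.7   83.6] ty -51.4 tilt [ 0.001 -0.   ] J7 -27.9 F [-2.2  0.5  5. ] T [0.1  0.32 0.24] gap 22.2 g 15.0
```

>>> servo_tool(motion=[{"translation":[0,0,0],"turn":[0,0,4],"hand":1.8},{"translation":[0,0,0],"turn":[0,0,8],"hand":1.8},{"translation":[0,0,0],"turn":[0,0,12],"hand":1.8},{"translation":[0,0,0],"turn":[0,0,16],"hand":1.8},{"translation":[0,0,0],"turn":[0,0,20],"hand":1.8}])

```text
time: 33.2
ee_pos: [533.6, -163.7, 83.6]
tcp_rot: [0.0, 0.987, 0.161, 0.0]
wrist_force: [-1.7, -0.3, 4.8]
finger_gap: 22.3
grasp_force: 15.0
```

```bash
python3 -c "
from h import *
st()"
```

```text
t 33.2 p [ 533.6 -163.7   83.6] ty -71.4 tilt [ 0.001 -0.   ] J7 -42.0 F [-1.7 -0.3  4.8] T [0.07 0.38 0.24] gap 22.3 g 15.0
```

>>> servo_tool(motion=[{"translation":[0,0,0],"turn":[0,0,4],"hand":1.8},{"translation":[0,0,0],"turn":[0,0,8],"hand":1.8},{"translation":[0,0,0],"turn":[0,0,12],"hand":1.8},{"translation":[0,0,0],"turn":[0,0,16],"hand":1.8},{"translation":[0,0,0],"turn":[0,0,20],"hand":1.8}])

```text
time: 33.7
ee_pos: [533.6, -163.8, 83.6]
tcp_rot: [0.0, 1.0, -0.013, 0.0]
wrist_force: [-0.8, 1.0, 4.6]
finger_gap: 22.5
grasp_force: 15.0
```

```bash
python3 -c "
from h import *
st()"
```

```text
t 33.7 p [ 533.6 -163.8   83.6] ty -91.4 tilt [ 0.001 -0.   ] J7 -56.1 F [-0.8  1.   4.6] T [0.04 0.45 0.19] gap 22.5 g 15.0
```

>>> servo_tool(motion=[{"translation":[0,0,0],"turn":[0,0,4],"hand":1.8},{"translation":[0,0,0],"turn":[0,0,8],"hand":1.8},{"translation":[0,0,0],"turn":[0,0,12],"hand":1.8},{"translation":[0,0,0],"turn":[0,0,15],"hand":1.8}])

```text
time: 34.1
ee_pos: [533.6, -163.9, 83.6]
tcp_rot: [0.0, 0.99, -0.143, 0.0]
wrist_force: [-1.4, -0.4, 5.6]
finger_gap: 22.3
grasp_force: 15.0
```

```bash
python3 -c "
from h import *
st()
t=camera('top');p=camera('side')
save(t,'t5');save(p,'s5')
c=lambda i,u,v:cv2.resize(i[v-36:v+36,u-48:u+48],(384,288),interpolation=cv2.INTER_CUBIC)
cv2.imwrite('pics/z5.png',np.hstack([c(p['img'][...,::-1],335,165),c(cv2.imread('pics/side0.png'),335,165)]))"
```

```text
t 34.1 p [ 533.6 -163.9   83.6] ty -106.4 tilt [ 0.001 -0.   ] J7 -66.9 F [-1.4 -0.4  5.6] T [-0.02  0.5   0.25] gap 22.3 g 15.0
```

View pics/z5.png

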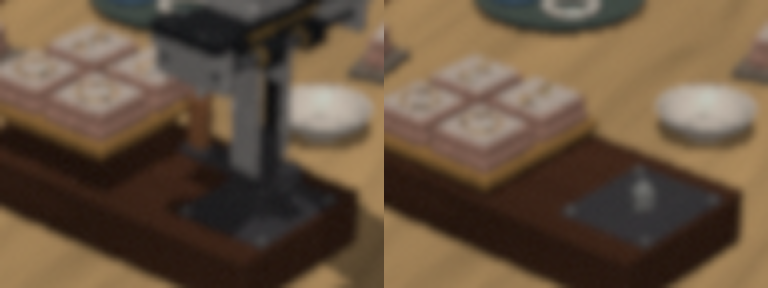

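The plate is well up: its front corner rose about 8 px in the side view, from (106,190) to (103,158) in the crop. The torque still shows running friction only, so I continue.

>>> servo_tool(motion=[{"translation":[0,0,0],"turn":[0,0,4],"hand":1.8},{"translation":[0,0,0],"turn":[0,0,8],"hand":1.8},{"translation":[0,0,0],"turn":[0,0,12],"hand":1.8},{"translation":[0,0,0],"turn":[0,0,15],"hand":1.8}])

```text
time: 34.6
ee_pos: [533.6, -163.9, 83.6]
tcp_rot: [0.0, 0.963, -0.27, 0.0]
wrist_force: [-1.6, -0.6, 5.0]
finger_gap: 22.6
grasp_force: 15.8
```

```bash
python3 -c "
from h import *
st()
t=camera('top');p=camera('side')
for i in ('plate','riser'):
  for d in silhouettes(p,i)[:1]:
    v=np.argwhere(d['pixels']);print(i,d['conf'],d['uv'],v.min(0),v.max(0))
from numpy import *
# riser yaw from screws; plate front corner heights
a=ray(t,(363+190/6,194+150/6),51)
ex=array([577.9+556.9-487.1-508.5,-132.2-215.8+198+114.4]);print(degrees(arctan2(ex[1],ex[0])))
e=ex/hypot(*ex);n=array([-e[1],e[0]]);o=array([532.5,-165])
for s in(-70,70):
  for zz in(50,80): print(s,zz,proj(p,(*(o+100*e+s*n),zz)).round(1))
"
```

```text
t 34.6 p [ 533.6 -163.9   83.6] ty -121.4 tilt [ 0.001 -0.   ] J7 -77.7 F [-1.6 -0.6  5. ] T [0.05 0.43 0.51] gap 22.6 g 15.8
plate 0.61 [309.9, 153.5] [136 282] [168 337]
riser 0.74 [320.9, 173.5] [135 278] [207 375]
-14.34573825385864
-70 50 [341.  161.8]
-70 80 [341.1 153.6]
70 50 [312.4 177.2]
70 80 [312.3 168.7]
```

The torque jumped to 0.51 N m and the fingers were spread slightly, so the stop is reached. The plate edge also matches the full height in the image. I release and lift clear.

>>> servo_tool(motion=[{"translation":[0,0,0],"turn":[0,0,-3],"hand":2.4},{"translation":[0,0,0],"turn":[0,0,-3],"hand":3.6},{"translation":[0,0,0],"turn":[0,0,-3],"hand":3.6},{"translation":[0,0,-1.5],"turn":[0,0,-3],"hand":3.6},{"translation":[0,0,-4],"turn":[0,0,-3],"hand":3.6},{"translation":[0,0,-8],"turn":[0,0,-3],"hand":3.6},{"translation":[0,0,-12],"turn":[0,0,-3],"hand":3.6},{"translation":[0,0,-15],"turn":[0,0,-3],"hand":3.6},{"translation":[0,0,-15],"turn":[0,0,-3],"hand":3.6}])

```text
time: 35.7
ee_pos: [535.9, -165.0, 236.9]
tcp_rot: [0.0, 0.969, -0.245, 0.004]
wrist_force: [0.1, -0.6, 0.7]
finger_gap: 36.2
grasp_force: 0.0
```

```bash
python3 -c "
from h import *
st()
t=camera('top');p=camera('side')
c=lambda i,u,v:cv2.resize(i['img'][v-36:v+36,u-48:u+48,::-1],(384,288),interpolation=cv2.INTER_CUBIC)
cv2.imwrite('pics/z6.png',np.hstack([c(p,335,165),c(t,395,205)]))"
```

```text
t 35.7 p [ 535.9 -165.   236.9] ty -118.4 tilt [ 0.008 -0.002] J7 -83.1 F [ 0.1 -0.6  0.7] T [ 0.1  -0.03  0.05] gap 36.2 g 0.0
```

View pics/z6.png

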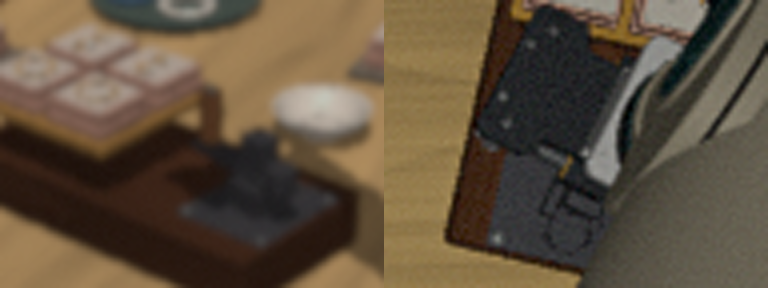

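The crank sits flat on the shaft, the plate is fully up (front corner near (103,158) in the side crop), and the gripper is clear above it.

```bash
python3 -c "
from h import *
print(job_done())"
```

```text
the job is handed in; nothing more can be done
None
```

I seated the steel crank on the shaft and wound it clockwise until I felt the stop, with the plate at full height in the side view. The crank was left on the shaft and the gripper lifted clear. I handed the job in at about 36 s; no verdict came back.

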